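Count to the third gap and slide the caddy in

TASK

Start at the end of the dish rack's steel rail nearest the steel basin and run a fingertip along the top of the rail over the first gap, the second and the third, in that order, stopping there without touching the rail over the fourth gap or beyond. Then push the grey sponge caddy along the rack's ledge until it stands in front of that third gap, and push it in until it is fully home against the rail. Only push the caddy, never lift, tip or carry it, and leave everything else where it is, with the drawer as it stands.

Things in the scene. Friction and masses are not known exactly. Their poses are not given: they have to be found in the camera images.
- rack: White plastic dish rack fixed to the counter, 280 mm deep (x), 400 mm wide (y). Origin at counter height below its middle; x points away from its front, into the gaps, y to its left end as seen from the robot, z up. Flat deck 56 mm above the counter. Its steel rail lies across all gaps, front face at x = 16 mm, and stops what is pushed in. Three saucers stand fixed behind the rail (x above 70 mm), tops 80 mm above the deck.
- ledge (a point): Middle of the open ledge, on the deck, at x = -80 mm of the rack. The ledge runs along the rack's y for 400 mm, from x = -116 mm to the dividers at -44 mm; a lip 4 mm thick and 6 mm high edges its front at x = -118 mm; both ends are open.
- gap_mouths (a point): Point on the deck at the front of the middle divider. Seven upright dividers, 8 mm thick at their rounded front posts, 42 mm tall, start at x = -44 mm in the rack's frame and run back past the rail at y = -186, -124, -62, 0, 62, 124, 186 mm. They leave six gaps, each 54 mm clear, centred at y = -155, -93, -31, 31, 93, 155 mm.
- rail_a: Section of the steel rail spanning the 1st (leftmost) gap counted from the rack's left (+y) end: 62 mm long in y, 14 mm deep in x, underside 16 mm above the deck; origin at the centre of its flat top face, which is 102 mm above the counter. Axes as the rack's.
- rail_b: Section of the steel rail spanning the 2nd gap counted from the rack's left (+y) end: 62 mm long in y, 14 mm deep in x, underside 16 mm above the deck; origin at the centre of its flat top face, which is 102 mm above the counter. Axes as the rack's.
- rail_c: Section of the steel rail spanning the 3rd gap counted from the rack's left (+y) end: 62 mm long in y, 14 mm deep in x, underside 16 mm above the deck; origin at the centre of its flat top face, which is 102 mm above the counter. Axes as the rack's.
- rail_d: Section of the steel rail spanning the 4th gap counted from the rack's left (+y) end: 62 mm long in y, 14 mm deep in x, underside 16 mm above the deck; origin at the centre of its flat top face, which is 102 mm above the counter. Axes as the rack's.
- rail_e: Section of the steel rail spanning the 5th gap counted from the rack's left (+y) end: 62 mm long in y, 14 mm deep in x, underside 16 mm above the deck; origin at the centre of its flat top face, which is 102 mm above the counter. Axes as the rack's.
- rail_f: Section of the steel rail spanning the 6th (rightmost) gap counted from the rack's left (+y) end: 62 mm long in y, 14 mm deep in x, underside 16 mm above the deck; origin at the centre of its flat top face, which is 102 mm above the counter. Axes as the rack's.
- basin: Small steel basin, fixed, 260 mm (x) by 190 mm (y), 85 mm high, with a tap; stands to the left or to the right of the rack. Origin at the centre of its underside. The gaps are counted from the rack's end nearest to it.
- caddy: Grey plastic sponge caddy standing loose on the ledge near one of its ends: open-topped box 60 mm deep (x) by 46 mm wide (y) by 40 mm high, walls 3 mm, low partition inside, about 150 g. Origin at the centre of its underside; x points into the rack. Fully home: origin at x = -14 mm in the rack's frame, near face level with the dividers' front ends.
- cup: Steel cup, 52 mm across and 55 mm high, standing loose on the ledge near the end where the caddy is not. Origin at the centre of its underside. Leave alone.
- drawer (a joint): Pull-out drawer under the rack's deck, standing open 80 mm beyond the deck's front edge (front face at x = -204 mm in the rack's frame, top 44 mm above the counter). Value 0 as it stands, grows as it is pulled out (m). Leave alone.
- fork1: Steel fork lying across the drawer, 175 mm long, 18 mm wide. Leave alone.
- fork2: Second steel fork lying across the drawer. Leave alone.
- spoon: Steel spoon lying across the drawer, 170 mm long. Leave alone.
- bottle: Green glass bottle with a cap, 66 mm across, 200 mm high, on the counter to the front left. Origin at the centre of its underside. Leave alone.
- bowl: White enamel bowl, 120 mm across, 50 mm high, on a 16 mm wooden board on the side of the rack away from the basin. Origin at the centre of its underside. Leave alone.
- brush: Wooden scrubbing brush, 150 by 45 by 34 mm, on the counter to the front right. Origin at the centre of its underside. Leave alone.
Mind the look-alikes: they are no part of the job. Leave any turquoise or yellow look-alike of the caddy alone.

How it is judged:
By the outcome, as a careful person would: the job done as asked, in the order asked, and still so for the second after the job is handed in, with the robot touching nothing.
It also fails if it takes over 62 s, if anything falls off the work surface, if the arm or the gripper's body presses on something with over 40 N, if the wrist force passes 120 N, or if a joint passes its speed limit or range.

ROBOT

A 7-joint arm with a two-finger parallel gripper is mounted at the origin on the work surface. World frame = base frame: x ahead of the robot, y to its left, z up, the work surface at z = 0. Lengths are in m, angles in rad, forces in N, time in s.
With the tool pointing down it reaches from about 0.425 to 0.95 m from the base axis. Payload 4.7 kg.
Tool frame: the origin (TCP) lies between the finger pads; the fingertips stand 25 mm ahead of it and the grasp point (between the pads) lies 6 mm ahead of it; z points along the fingers, y is the line along which they close (so a half turn about z gives the same grasp; the last joint's range is limited). The gripper opens to 85 mm and grips with 20 to 120 N. Pads are 22 mm wide; open, the fingers measure 114 mm over their backs; the gripper's body (76 mm by 85 mm) begins 54 mm behind the grasp point. The pads swing forward as they close: fully open they stand 13 mm farther back than shut.
Start: joints at [1.116, 0.469, -0.049, 1.532, 0.024, 1.141, -0.082], TCP at [0.279, -0.615, 0.256] pointing down, gripper open.
Joint ranges: [-2.59, 2.59], [-0.33, 1.99], [-1.39, 1.29], [0.1, 2.45], [-1.04, 4.18], [0.21, 1.99], [-2.66, 2.66]. Speed limits (rad/s): [2.57, 2.57, 3.14, 3.14, 3.14, 3.14, 3.14].

INTERFACE

Orientations are given as a 3x3 rotation matrix whose columns are the frame's x, y, z axes.
In Python, from rig import * gives the robot as it stands. Calls block until the motion is done:
- movep(position, orientation): joint-space move of the TCP to a pose.
- move_l(position, attitude=None, feed=0.15, until_force=None): straight line of the TCP; attitude=None keeps the orientation; feed is the mean speed in m/s. With until_force (N) it stops when the force on the tool has changed by that much, and returns True; else False.
- move_joints(angles): joint-space move.
- command_gripper(opening, newtons=None): finger opening in m; newtons is the grip in N (None keeps the last); returns when the fingers have stopped.
- sleep(seconds).
- inverse_kinematics(position, orientation): joint angles nearest the present ones, or None.
- sense(): the state.
- camera(name): name is "scene" or "top" or "wrist"; returns (picture, depth): 480x640x3 uint8, red, green, blue; 480x640 float32, m along the optical axis (not along the pixel's ray), 0 where there is no reading.
- camera_params(name): a dict with "K" (3x3 intrinsics, pixels), "dist" ([k1, k2, p1, p2, k3] as OpenCV has them; the pictures are not rectified), "position" and "rotation" of the camera in the world; the wrist camera has in their place "tool_from_camera" (4x4, takes a point from camera to tool coordinates, whose origin is the TCP and whose axes are the flange's). Camera axes: x right, y down, z forward; pixel columns grow to the right and rows downward; lengths in m; the calibration is good to about 2 mm. A picture is of the moment at which its call begins: read the wrist's pose just before it. camera_params takes no time and is no camera call.
A pose or a line that the arm cannot do raises Unreachable and nothing moves.
- finish_job(): hands the job in; it is judged then, once.
The state is a dict: "time_s": time; "joint_pos": joint angles; "qd": joint speeds; "joint_efforts": joint torques, N m; "position": TCP position; "tcp_rot": TCP orientation; "wrist_force": force on the tool from outside, world axes, zero at the start; "ft_torque": the same for the moment, N m; "finger_gap": finger opening in m; "gripper_force": force on a finger pad.
Only numpy, scipy, OpenCV 4.12 (cv2) and the standard library are available. Lean on these libraries where they do the work, as an engineer would, in place of code of your own. Each camera call takes 0.05 s, during which the arm holds its last target. There are 200 camera calls.

## Working session

There is one attempt and no reset: what is moved stays moved. The work goes in short steps, each a Python script; the robot and the scene stay as the last script left them, time stands still between calls to the robot, and variables do not carry over. Pictures are saved under pics/ and viewed, at most 10 in all, crops included, and the job is handed in when it is done.

```bash
mkdir -p pics
python3 - <<'E'
from rig import *
import cv2, numpy as np
for n in ("scene","top"):
    im,d=camera(n); cv2.imwrite(f"pics/{n}0.png",im[:,:,::-1]); np.savez(f"{n}0.npz",im=im,d=d)
    p=camera_params(n); print(n,np.round(p["K"],1).tolist(),p["dist"],np.round(p["position"],3),np.round(p["rotation"],3).tolist())
s=sense(); print(s["time_s"],s["tcp_rot"],s["wrist_force"])
E
```

```text
scene [[466.1, 0.0, 316.8], [0.0, 466.1, 238.3], [0.0, 0.0, 1.0]] [-0.06627896  0.          0.          0.          0.        ] [1.323 0.434 0.829] [[-0.486, 0.566, -0.666], [0.874, 0.302, -0.381], [-0.014, -0.767, -0.641]]
top [[526.0, 0.0, 317.1], [0.0, 526.0, 231.5], [0.0, 0.0, 1.0]] [0.02534411 0.         0.         0.         0.        ] [0.463 0.003 1.245] [[-0.02, -0.997, 0.07], [-1.0, 0.021, 0.012], [-0.013, -0.07, -0.997]]
0.1 [[ 9.10707817e-01  4.13050444e-01 -7.76301721e-04]
 [ 4.13051172e-01 -9.10706405e-01  1.60422359e-03]
 [-4.43576848e-05 -1.78163129e-03 -9.99998412e-01]] [ 0.16375741 -0.05274839  0.07715598]
```

View pics/top0.png

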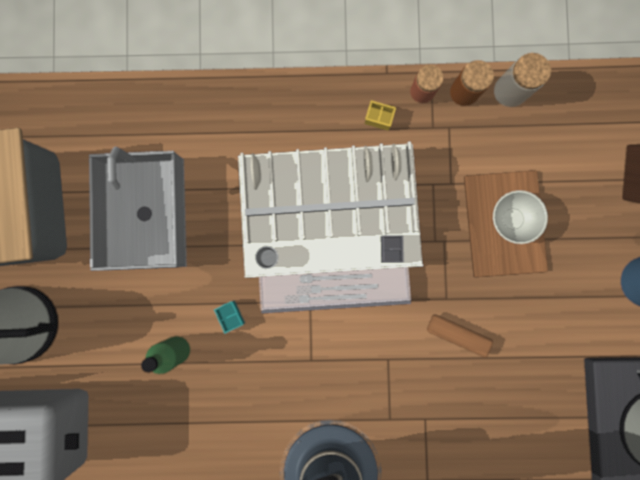

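View pics/scene0.png

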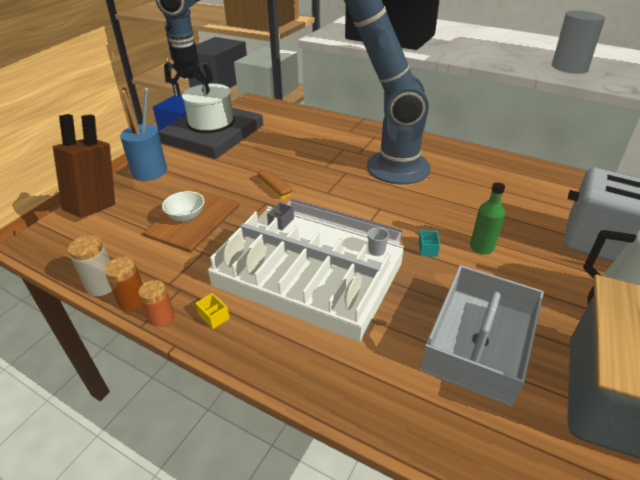

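Top view: the basin is at (138,210), left of the rack, so I count gaps from the left: a, b, c. Caddy candidates: grey box on the ledge (392,248), turquoise box (229,316), yellow box (380,114), and the steel cup on the ledge (266,257). I choose the grey box at the ledge's right end. Next I'll check it in a close-up and fit the rack.

```bash
cat > h.py <<'E'
import numpy as np, cv2
from rig import *
def ray(cp,uv,z,R=None,t=None):
    R=np.array(cp["rotation"]) if R is None else R; t=np.array(cp["position"]) if t is None else t
    n=cv2.undistortPoints(np.array(uv,float).reshape(-1,1,2),np.array(cp["K"]),np.array(cp["dist"])).reshape(-1,2)
    d=np.c_[n,np.ones(len(n))]@R.T
    return t+d*((z-t[2])/d[:,2])[:,None]
def wristpose(s):
    T=np.array(camera_params("wrist")["tool_from_camera"]); R=np.array(s["tcp_rot"])
    return R@T[:3,:3], np.array(s["position"])+R@T[:3,3]
E
python3 - <<'E'
from h import *
f=np.load("top0.npz"); im=f["im"]; cp=camera_params("top")
# rail pixels: grey stripe between x 240..420, y 195..220
print("rail ends",ray(cp,[(246,211),(416,204)],.102).round(3).tolist())
print("caddy top c",ray(cp,[(392,248)],.096).round(3),"cup top",ray(cp,[(266,257)],.111).round(3))
c=im[130:320,225:435]; cv2.imwrite("pics/topcrop.png",cv2.resize(c[:,:,::-1],None,fx=3.1,fy=3.1,interpolation=cv2.INTER_CUBIC))
T=camera_params("wrist"); print(np.round(T["K"],1).tolist(),T["dist"],np.round(T["tool_from_camera"],3).tolist())
E
```

```text
rail ends [[0.591, 0.171, 0.102], [0.599, -0.2, 0.102]]
caddy top c [[ 0.504 -0.146  0.096]] cup top [[0.49  0.128 0.111]]
[[428.4, 0.0, 311.2], [0.0, 428.4, 245.2], [0.0, 0.0, 1.0]] [-0.04766923  0.          0.          0.          0.        ] [[0.001, -0.965, -0.264, 0.066], [1.0, 0.0, 0.001, 0.001], [-0.0, -0.264, 0.965, -0.118], [0.0, 0.0, 0.0, 1.0]]
```

View pics/topcrop.png

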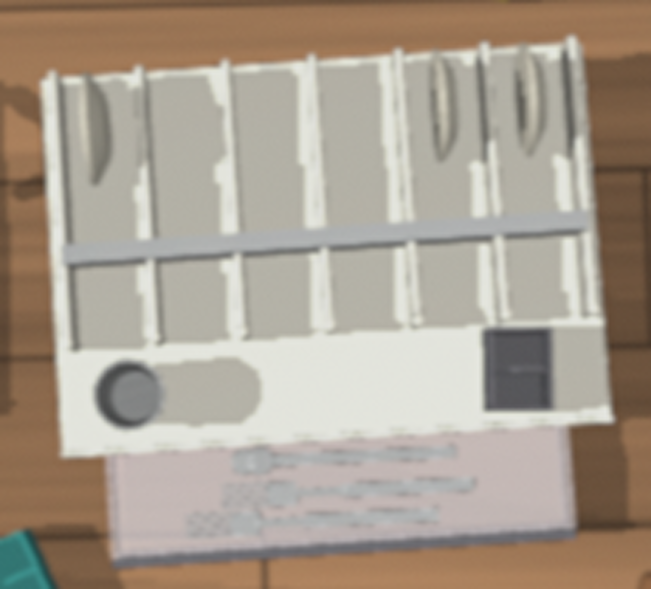

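Crop: the grey partitioned box at crop (517,369) is the caddy, and the cup is at (130,394). The rail runs from (65,254) to (590,222). Next is a wrist look from above.

Run:
```python
from h import *
R=np.array([[1,0,0],[0,-1,0],[0,0,-1.]])
s=sense(); p=list(s["position"]); p[2]=.36
move_l(p,feed=.3)
movep([.545,-.02,.36],R)
command_gripper(0.0)
s=sense(); im,d=camera("wrist"); print(s["time_s"],s["position"])
Rc,t=wristpose(s); np.savez("w0.npz",im=im,d=d,R=Rc,t=t); cv2.imwrite("pics/w0.png",im[:,:,::-1])
```

```text
3.6833 [ 0.54501201 -0.01996976  0.36002227]
```

View pics/w0.png

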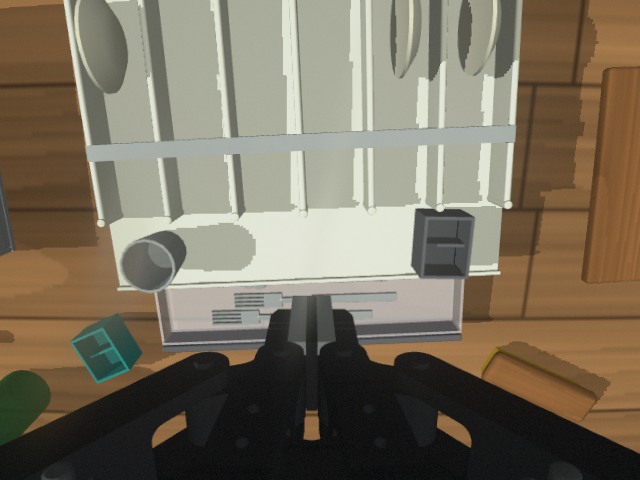

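Wrist view: the divider post tops run from (101,223) to (508,205), with the rail above them at (88..516, ~145). The caddy is at (443,243) and the cup at (152,262). Next I'll fit the poses.

Run:
```python
from h import *
f=np.load("w0.npz"); im,d,R,t=f["im"],f["d"],f["R"],f["t"]; cp=camera_params("wrist")
def fit(A,B):
    a=A.mean(0);b=B.mean(0);H=(A-a).T@(B-b);th=np.arctan2(H[0,1]-H[1,0],H[0,0]+H[1,1])
    Rr=np.array([[np.cos(th),-np.sin(th)],[np.sin(th),np.cos(th)]]);o=b-Rr@a
    return th,o,((A@Rr.T+o)-B)
posts=ray(cp,[(101,223),(168,219),(235,216),(303,213),(371,210),(440,208),(508,205)],.098,R,t)[:,:2]
rail=ray(cp,[(88,160),(516,139),(87,147),(515,125)],.102,R,t)[:,:2]
ys=np.array([186,124,62,0,-62,-124,-186])/1e3
A=np.r_[np.c_[-.040*np.ones(7),ys],[[.016,.186],[.016,-.186],[.030,.186],[.030,-.186]]]
th,o,r=fit(A,np.r_[posts,rail]); print("fit",th,o);print((r*1e3).round(1).tolist())
np.savez("rack.npz",th=th,o=o)
Rr=np.array([[np.cos(th),-np.sin(th)],[np.sin(th),np.cos(th)]])
# points from depth
v,u=np.mgrid[0:480,0:640]; n=cv2.undistortPoints(np.c_[u.ravel(),v.ravel()].astype(float).reshape(-1,1,2),np.array(cp["K"]),np.array(cp["dist"])).reshape(-1,2)
P=(np.c_[n,np.ones(len(n))]*d.ravel()[:,None])@R.T+t
L=(P[:,:2]-o)@Rr
z=P[:,2].reshape(480,640)
for nm,(u0,u1,v0,v1),zz in (("caddy",(400,490,200,290),.096),("cup",(110,195,225,300),.111)):
    m=np.zeros((480,640),bool); m[v0:v1,u0:u1]=1; m&=(abs(z-zz)<.006)
    q=L[m.ravel()]; dark=im[m].mean(1)<140
    if nm=="caddy": q=q[dark]
    print(nm,len(q),cv2.minAreaRect((q*1e3).astype(np.float32)),np.percentile(q,[2,98],axis=0).round(4).tolist())
zz=lambda u,v:z[v-2:v+3,u-2:u+3].mean().round(4)
print("deck z",zz(330,240),"rail z",zz(200,149),zz(400,138))
```

```text
fit 0.04678540111487344 [ 0.57809494 -0.01254398]
[[0.2, 0.2], [-0.5, 0.8], [-0.3, 0.2], [-0.2, -0.3], [-0.1, -1.0], [0.8, -0.6], [0.7, -0.5], [-1.1, 0.2], [-1.7, 0.6], [1.7, 1.4], [0.6, -1.0]]
caddy 997 ((-76.66291809082031, -131.65048217773438), (47.23744201660156, 66.27923583984375), 86.60281372070312) [[-0.109, -0.155], [-0.0488, -0.1071]]
cup 775 ((-79.47384643554688, 143.64739990234375), (50.060264587402344, 51.16777038574219), 64.12388610839844) [[-0.1033, 0.1191], [-0.0547, 0.1677]]
deck z 0.0557 rail z 0.1019 0.102
```

```bash
cat >> h.py <<'E'
def rack(): 
    f=np.load("rack.npz"); th=float(f["th"]); return th,f["o"]
def W(x,y,z):
    th,o=rack(); c,s=np.cos(th),np.sin(th); return [o[0]+c*x-s*y,o[1]+s*x+c*y,z]
def att(yaw):
    a=rack()[0]+yaw; c,s=np.cos(a),np.sin(a); return np.array([[c,s,0],[s,-c,0],[0,0,-1.]])
E
python3 - <<'E'
from h import *
for y in (np.pi/2,-np.pi/2):
    for p in (W(.023,.18,.2),W(-.079,-.175,.2)): 
        q=inverse_kinematics(p,att(y)); print(y,None if q is None else np.round(q,2))
E
```

```text
1.5707963267948966 [ 0.21  0.54 -0.78  1.71  0.43  1.07 -0.66]
1.5707963267948966 [ 0.79  0.38 -0.64  1.88  0.28  0.96  0.07]
-1.5707963267948966 [ 0.42  0.73 -1.18  1.7   0.71  1.22  2.25]
-1.5707963267948966 [-0.14  0.34  0.53  1.94 -0.21  0.92 -2.6 ]
```

Run:
```python
from h import *
A=att(np.pi/2)
movep(W(.023,.181,.25),A)
move_l(W(.023,.181,.140),feed=.15)
F=lambda: sense()["wrist_force"][2]
f0=F(); hit=move_l(W(.023,.181,.115),feed=.02,until_force=4)
z=sense()["position"][2]; print("hit",hit,z,"f",F()-f0)
if hit:
    zc=z; log=[]
    for y in np.arange(.171,.0205,-.010):
        move_l(W(.023,y,zc),feed=.05)
        f=F()-f0; log.append((round(y,3),round(zc,4),round(f,1)))
        if f<3: zc-=.0003
        if f>9: zc-=-.0003
    print(log)
    s=sense(); p=s["position"].copy(); p[2]+=.12; move_l(p,feed=.2)
print(sense()["time_s"],f0,F())
```

```text
hit True 0.1271737985647898 f 4.162728237284944
[(np.float64(0.171), np.float64(0.1272), np.float64(2.8)), (np.float64(0.161), np.float64(0.1269), np.float64(4.1)), (np.float64(0.151), np.float64(0.1269), np.float64(4.4)), (np.float64(0.141), np.float64(0.1269), np.float64(5.2)), (np.float64(0.131), np.float64(0.1269), np.float64(5.7)), (np.float64(0.121), np.float64(0.1269), np.float64(5.7)), (np.float64(0.111), np.float64(0.1269), np.float64(5.7)), (np.float64(0.101), np.float64(0.1269), np.float64(7.1)), (np.float64(0.091), np.float64(0.1269), np.float64(6.7)), (np.float64(0.081), np.float64(0.1269), np.float64(7.0)), (np.float64(0.071), np.float64(0.1269), np.float64(5.8)), (np.float64(0.061), np.float64(0.1269), np.float64(6.6)), (np.float64(0.051), np.float64(0.1269), np.float64(7.6)), (np.float64(0.041), np.float64(0.1269), np.float64(7.5)), (np.float64(0.031), np.float64(0.1269), np.float64(7.4)), (np.float64(0.021), np.float64(0.1269), np.float64(7.1))]
12.7083 0.07469656087447679 0.6993819269210171
```

```bash
cat >> h.py <<'E'
def look(name):
    s=sense(); im,d=camera("wrist"); R,t=wristpose(s); cv2.imwrite(f"pics/{name}.png",im[:,:,::-1])
    cp=camera_params("wrist"); th,o=rack(); Rr=np.array([[np.cos(th),-np.sin(th)],[np.sin(th),np.cos(th)]])
    v,u=np.mgrid[0:480,0:640]; n=cv2.undistortPoints(np.c_[u.ravel(),v.ravel()].astype(float).reshape(-1,1,2),np.array(cp["K"]),np.array(cp["dist"])).reshape(-1,2)
    P=(np.c_[n,np.ones(len(n))]*d.ravel()[:,None])@R.T+t; L=(P[:,:2]-o)@Rr
    m=(abs(P[:,2]-.096)<.005)&(im.reshape(-1,3).mean(1)<130)&(L[:,0]>-.13)&(L[:,0]<.014)&(abs(L[:,1])<.11)
    q=(L[m]*1e3).astype(np.float32); print("caddy",len(q),cv2.minAreaRect(q) if len(q) else 0,np.percentile(q,[3,97],axis=0).round(1).tolist())
E
python3 - <<'E'
from h import *
A=att(np.pi/2)
command_gripper(.020)
movep(W(-.079,-.182,.24),A)
move_l(W(-.079,-.182,.093),feed=.15)
print(sense()["wrist_force"])
move_l(W(-.079,-.003,.093),feed=.06)
print(sense()["wrist_force"])
move_l(W(-.079,-.02,.093),feed=.06)
move_l(W(-.079,-.02,.24),feed=.2)
movep(W(-.03,.0,.33),att(0))
look("w1"); print(sense()["time_s"])
E
```

```text
[-0.13971222 -0.50393609  0.65036642]
[-0.21129924 -0.84815431  0.41343155]
caddy 985 ((-49.038536071777344, 29.125324249267578), (62.53657150268555, 125.13240051269531), 89.41969299316406) [[-109.6, 6.3], [-2.9, 59.6]]
20.9
```

View pics/w1.png

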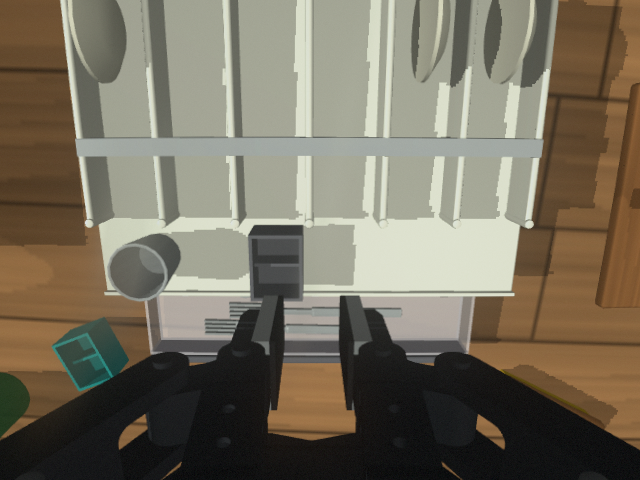

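The caddy at (276,265) stands in front of the third gap, between the posts at (236,224) and (308,224), and the cup hasn't moved. I'll compute its rim corners in the rack frame.

Run:
```python
from h import *
s=sense(); R,t=wristpose(s); cp=camera_params("wrist"); th,o=rack(); Rr=np.array([[np.cos(th),-np.sin(th)],[np.sin(th),np.cos(th)]])
f=lambda uv,z:(((ray(cp,uv,z,R,t)[:,:2]-o)@Rr)*1e3).round(1).tolist()
im=cv2.imread("pics/w1.png").mean(2)
for v in (242,255,275,288): # silhouette left/right edges at rim height
    g=im[v]; e=np.gradient(cv2.GaussianBlur(g[None],(3,1),0)[0]); l=240+np.argmin(e[240:262]); r=292+np.argmax(e[292:315])
    print(v,l,r,f([(l,v),(r,v)],.096))
print("posts",f([(236,224),(308,224)],.098))
```

```text
242 248 303 [[-56.9, 51.9], [-56.9, 5.2]]
255 248 303 [[-68.5, 52.3], [-68.4, 5.3]]
275 249 303 [[-86.5, 52.2], [-86.5, 5.4]]
288 250 303 [[-98.6, 51.8], [-98.5, 5.4]]
posts [[-40.9, 61.0], [-40.8, 1.0]]
```

Run:
```python
from h import *
A=att(np.pi/2)
movep(W(-.079,-.025,.22),A)
move_l(W(-.079,-.025,.093),feed=.15)
move_l(W(-.079,-.0006,.093),feed=.04)
move_l(W(-.079,-.015,.093),feed=.06)
move_l(W(-.079,-.03,.22),feed=.2)
command_gripper(.010)
movep(W(-.138,.031,.22),att(0))
move_l(W(-.138,.031,.096),feed=.15)
hit=move_l(W(-.046,.031,.096),feed=.03,until_force=10)
s=sense(); th,o=rack(); c,sn=np.cos(th),np.sin(th); d=s["position"][:2]-o
print(hit,"rack xy",(c*d[0]+sn*d[1]).round(4),(-sn*d[0]+c*d[1]).round(4),s["wrist_force"])
move_l(W(-.075,.031,.096),feed=.06)
move_l(W(-.09,.031,.22),feed=.2)
movep(W(-.03,.031,.33),att(0))
look("w2"); print(sense()["time_s"])
```

```text
True rack xy -0.0561 0.031 [ 0.13080611  0.32919935 -0.07993808]
caddy 864 ((-15.048311233520508, 34.79274368286133), (49.897708892822266, 58.212669372558594), 89.80020141601562) [[-43.8, 10.2], [13.9, 59.4]]
32.0917
```

View pics/w2.png

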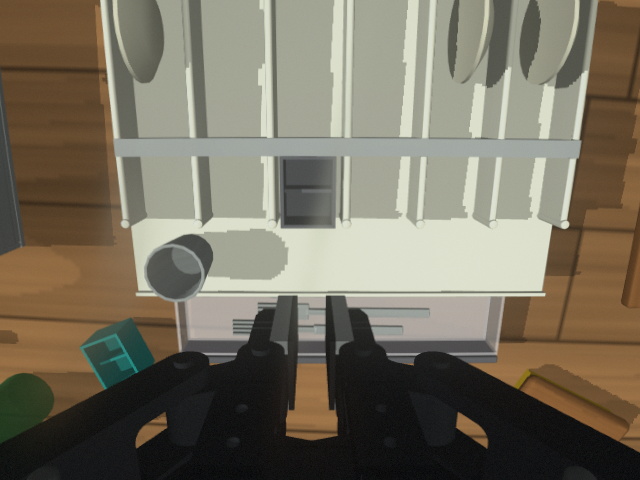

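The caddy sits in the third gap against the rail, at (308,192). The contact force fell off after the stop, so I'll confirm with a slow second push.

Run:
```python
from h import *
th,o=rack(); c,sn=np.cos(th),np.sin(th)
def rx():
    s=sense(); d=s["position"][:2]-o; return (c*d[0]+sn*d[1]).round(4),s["wrist_force"].round(1)
movep(W(-.09,.031,.20),att(0))
move_l(W(-.075,.031,.096),feed=.15)
print(move_l(W(-.050,.031,.096),feed=.012,until_force=3),rx())
x=rx()[0]
for i in range(4):
    x+=.001; move_l(W(x,.031,.096),feed=.01); r=rx(); print(r)
    if r[1][0]<-12: break
move_l(W(-.075,.031,.096),feed=.06)
move_l(W(-.09,.031,.22),feed=.2)
movep(W(-.03,.031,.33),att(0))
look("w3"); print(sense()["time_s"])
im,_=camera("top"); cv2.imwrite("pics/top1.png",np.vstack([im[130:390,130:440,::-1]]*1).repeat(2,0).repeat(2,1))
```

```text
True (np.float64(-0.0561), array([-0.2, -0.6, -0. ]))
(np.float64(-0.0557), array([-2.3, -0.4, -1.3]))
(np.float64(-0.0556), array([-5. , -1.4,  3.2]))
(np.float64(-0.0556), array([-8.2, -0.2,  4.7]))
(np.float64(-0.0556), array([-9.4, -0.3,  7. ]))
caddy 854 ((-15.101118087768555, 34.75147247314453), (49.857723236083984, 58.27503967285156), 89.78121185302734) [[-43.8, 10.2], [13.9, 59.4]]
38.025
```

View pics/top1.png

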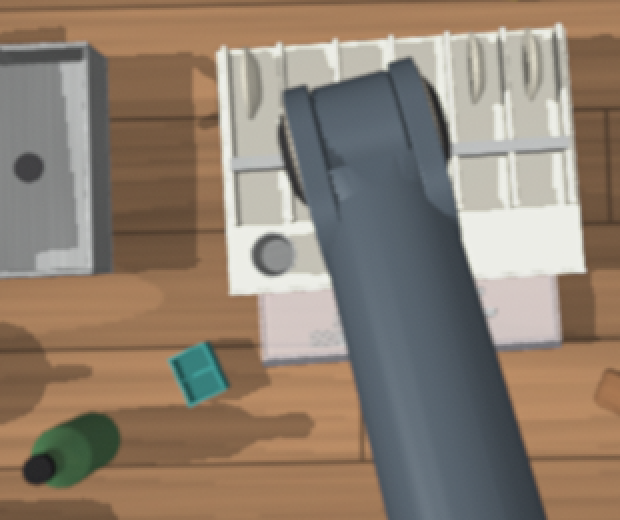

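The push met a hard stop at x = -55.6 mm with the force rising, so the caddy is home. In the top view the cup at (272,254), the bottle and the turquoise box are where they were, and the robot is clear.

```bash
python3 -c "
from rig import *
print(finish_job())"
```

```text
the job is handed in; nothing more can be done
None
```

The job is handed in: I ran a fingertip along the rail over gaps 1 to 3 from the basin end, stopped short of gap 4, and pushed the grey caddy fully home in the third gap. The robot's clock read 38 s at the last check, and the last pictures showed nothing else moved.

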